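# Swing the purge nozzle over the beaker and open its gas valve

### The job

Push the swing arm of the small blow-down stand round with a fingertip until its nozzle stands over the middle of the open small beaker, leaving the beaker, the capped vial and the petri dish standing where they are. Then, with the nozzle in place, open the gas valve, the farther of the two lever valves on the white table: push its black lever with a fingertip through its quarter turn, counter-clockwise seen from above, until it is fully open at its stop. Grasp and lift nothing.

Things in the scene. Friction and masses are not known exactly. Their poses are not given: they have to be found in the camera images.
- swing_arm (a joint): Angle of the stand's swing arm about its vertical post, rad, growing counter-clockwise seen from above; range -1.3 to 1.3; 0 points to the middle of the three vessels' places, which lie about 0.8 rad apart. Light friction (0.1 N m); it stays where it is left.
- pivot (a point): Axis of the swing arm, at the arm's mid height, 114 mm above the bench. Hub 30 mm across, its cap 130 mm high; beneath it a post on a round foot 84 mm across. The stand is fixed to the bench. A counterweight on a short tail ends 48 mm behind the axis.
- nozzle (a point): Tip of the nozzle at the end of the swing arm, pointing down, 90 mm from the axis and 94 mm above the bench. The arm is a straight aluminium bar 10 mm wide and 12 mm high, from 108 to 120 mm above the bench; the nozzle's body is 18 mm across and reaches 131 mm high.
- beaker_small: Open clear glass beaker, 53 mm across, 66 mm high; origin at the centre of its underside. One of three loose vessels standing on the bench under the nozzle's path, about 90 mm from the swing arm's axis; which stands at which place varies.
- vial: Sample vial with a screw cap and a pointed tip, 33 mm across, 84 mm high, loose, standing near the beaker; origin at the centre of its underside. Not to be disturbed.
- dish: Flat round petri dish, 46 mm across, 12 mm high, loose, near the beaker; origin at the centre of its underside. Not to be disturbed.
- valve_rig_valve_b (a joint): Angle of the gas valve's lever, rad: -1.57 closed; 0 fully open, at its stop, the lever's long tapered end then pointing straight away from the steel tee that the valve's tube joins; grows counter-clockwise seen from above. Starts closed or nearly so. Very light friction (0.03 N m); stays where it is left.
- lever_axis (a point): Vertical axis of the gas valve's lever, at the lever's mid height. The valve is the one of the pair of steel tube valves on the white table that stands farther from the robot; its flat black lever lies 63 to 74 mm above the table, the valve body below it (22 by 26 mm) ends at 50 mm.
- lever_end (a point): Long end of the gas valve's black lever, 37 mm from the axis (the short end reaches 24 mm the other way). The lever is at most 21 mm wide. Black flow controllers 200 mm high stand about 80 mm away on the far side.

How it is judged:
By the outcome, as a careful person would: the job done as asked, in the order asked, and still so for the second after the job is handed in, with the robot touching nothing.
It also fails if it takes over 54 s, if anything falls off the work surface, if the arm or the gripper's body presses on something with over 40 N, if the wrist force passes 120 N, or if a joint passes its speed limit or range.

### The arm

A 6-joint arm with a two-finger parallel gripper is mounted at the origin on a cart in front of the work surface, level with it; the furniture and walls round the work are solid. World frame = base frame: x ahead of the robot, y to its left, z up, the work surface at z = 0. Lengths are in m, angles in rad, forces in N, time in s.
With the tool pointing down it reaches from about 0.35 to 0.975 m from the base axis. Payload 4.9 kg.
Tool frame: the origin (TCP) lies between the finger pads; the fingertips stand 14 mm ahead of it and the grasp point (between the pads) lies 5 mm behind it (bot.tips_ahead is the distance from the TCP to the fingertips, in m); z points along the fingers, y is the line along which they close (so a half turn about z gives the same grasp; the last joint's range is limited). The gripper opens to 85 mm and grips with 20 to 120 N. Pads are 22 mm wide; open, the fingers measure 114 mm over their backs; the gripper's body (76 mm by 85 mm) begins 54 mm behind the grasp point. The pads swing forward as they close: fully open they stand 13 mm farther back than shut.
Start: joints at [1.001, 0.053, 1.613, -0, 1.476, -0.119], TCP at [0.272, 0.563, 0.245] pointing down, gripper open.
Joint ranges: [-3.01, 3.01], [-1.01, 2.22], [0.06, 2.58], [-1.02, 4.17], [0.09, 2.62], [-3.14, 3.14]. Speed limits (rad/s): [2.57, 2.57, 3.14, 3.14, 3.14, 3.14].

### API

Orientations are given as a unit quaternion [w, x, y, z].
In Python, from workcell import bot, camera, ticket gives the robot as it stands. The module is installed in compiled form; this text tells all that it offers.
- The arm moves only by the shell command python3 -m inch 'ROWS' [FORCE]. ROWS is JSON, one flat list of numbers, 5 for each row, row after row: the opening, from 0 (shut) to 1 (fully open), then the shift along the tool's x, y, z in mm, then the turn about the tool's z in rad. A call has 1 to 10 rows; each row is the pose to reach, as a shift and turn from the pose commanded when the call began, along the tool's axes at that moment; what a row does not reach only later rows make up. A row lasts 1/8 s, in which the tool goes at most 62.5 mm and 10.7 degrees, less where a joint would pass 70% of its speed; a pose out of reach is approached as far as the arm can. A call with a gripper value outside its range is refused whole. The fingers move at their own pace and stop on an object; FORCE is the grip in N (left out, the last holds). Time passes only in rows, so rows that repeat a pose let the fingers close. It gives the time, the measured TCP pose, the force, the opening and the grip force at its end, in the units of the state.
- bot.get_state(): the state, without advancing time (a new reading comes with each control period).
- camera(name): name is "side" or "top" or "wrist"; returns a dict with "frame" (400x640x3 uint8, red, green, blue), "fx", "fy", "cx", "cy" (pixels), "origin" and "orientation" of the camera in the world; the wrist camera has in their place "hand_eye" (4x4, takes a point from camera to tool coordinates, whose origin is the TCP and whose axes are the flange's). Camera axes: x right, y down, z forward; pixel columns grow to the right and rows downward; lengths in m; the calibration is good to about 2 mm. A picture is of the moment at which its call begins: read the wrist's pose just before it. There is no depth.
- ticket.close_job(): hands the job in; it is judged then, once.
The state is a dict: "t": time; "qpos": joint angles; "joint_velocities": joint speeds; "joint_torque": joint torques, N m; "tool_pos": TCP position; "tool_rot": TCP orientation; "contact_force": force on the tool from outside, world axes, zero at the start; "ft_torque": the same for the moment, N m; "grip_width": finger opening in m; "grip_force": force on a finger pad.
Only numpy, scipy, OpenCV 4.12 (cv2) and the standard library are available. Lean on these libraries where they do the work, as an engineer would, in place of code of your own. Each camera call takes 0.05 s, during which the arm holds its last target. There are 200 camera calls.

## Working session

There is one attempt and no reset: what is moved stays moved. The work goes in short steps, Python scripts to look and compute and a shell command to move; the robot and the scene stay as the last step left them, time stands still between calls to the robot, and variables do not carry over. Pictures are saved under pics/ and viewed, at most 10 in all, crops included, and the job is handed in when it is done.

```bash
mkdir -p pics
cat > h.py <<'E'
import numpy as np,cv2
from scipy.spatial.transform import Rotation as R
from workcell import bot,camera,ticket
def q2R(q): return R.from_quat([q[1],q[2],q[3],q[0]]).as_matrix()
def snap(name,fn=None):
    s=bot.get_state(); c=camera(name)
    if fn: cv2.imwrite('pics/'+fn,c['frame'][:,:,::-1])
    if 'hand_eye' in c:
        T=np.eye(4);T[:3,:3]=q2R(s['tool_rot']);T[:3,3]=s['tool_pos'];T=T@np.array(c['hand_eye'])
        o,M=T[:3,3],T[:3,:3]
    else: o,M=np.array(c['origin']),q2R(c['orientation'])
    return dict(o=o,M=M,f=(c['fx'],c['fy'],c['cx'],c['cy']),im=c['frame'])
def atz(C,u,v,z):
    fx,fy,cx,cy=C['f'];d=C['M']@np.array([(u-cx)/fx,(v-cy)/fy,1]);return C['o']+d*(z-C['o'][2])/d[2]
def proj(C,p):
    fx,fy,cx,cy=C['f'];d=C['M'].T@(np.array(p)-C['o']);return fx*d[0]/d[2]+cx,fy*d[1]/d[2]+cy
E
python3 - <<'E'
from h import *
import pickle
D={n:snap(n,n+'0.png') for n in('top','side')}
pickle.dump(D,open('d0.pkl','wb'))
for n in D: print(n,D[n]['o'],D[n]['M'][:,2],D[n]['f'])
s=bot.get_state();print(s['t'],s['tool_pos'],s['tool_rot'],q2R(s['tool_rot']).round(3),s['grip_width'])
E
```

```text
top [ 0.404951   -0.1140378   0.93956761] [ 0.15326361 -0.0167118  -0.98804402] (400.30500803232866, 400.30500803232866, 316.9241328698124, 199.13560474301542)
side [0.43937977 0.60205328 0.50286315] [ 0.14843337 -0.86861025 -0.4727407 ] (465.1412394722172, 465.1412394722172, 320.77335952730056, 200.04138836742564)
0.1 [0.27201962 0.5621232  0.2441815 ] [-3.15590443e-04  2.23500485e-01  9.74703379e-01 -8.70098344e-04] [[-0.9    0.436 -0.001]
 [ 0.436  0.9   -0.002]
 [ 0.    -0.002 -1.   ]] 0.08541161940448207
```

View pics/top0.png

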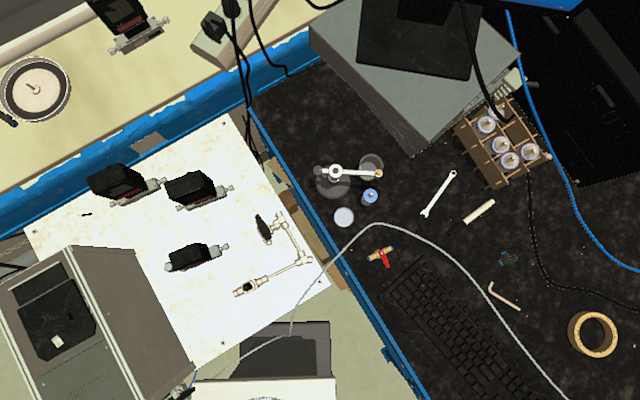

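View pics/side0.png

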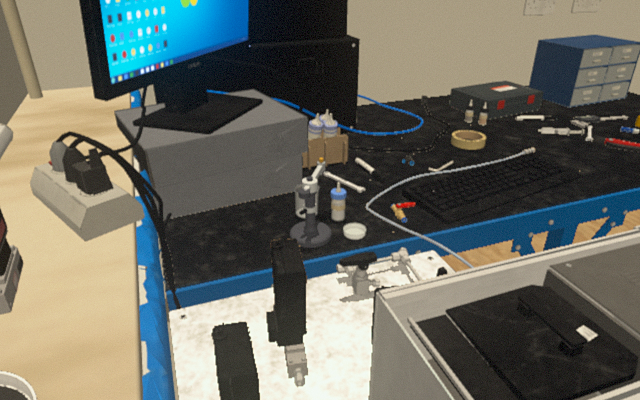

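Run:
```python
import cv2
a=cv2.imread('pics/top0.png')[140:310,220:420];b=cv2.imread('pics/side0.png')[140:310,270:450]
a=cv2.resize(a,None,fx=4,fy=3.5,interpolation=2)if 0 else cv2.resize(a,(800,680))[:600]
b=cv2.resize(b,None,fx=3.5,fy=3.5,interpolation=2)
cv2.imwrite('pics/a.png',a);cv2.imwrite('pics/b.png',b)
print(b.shape)
```

```text
(595, 630, 3)
```

View pics/a.png

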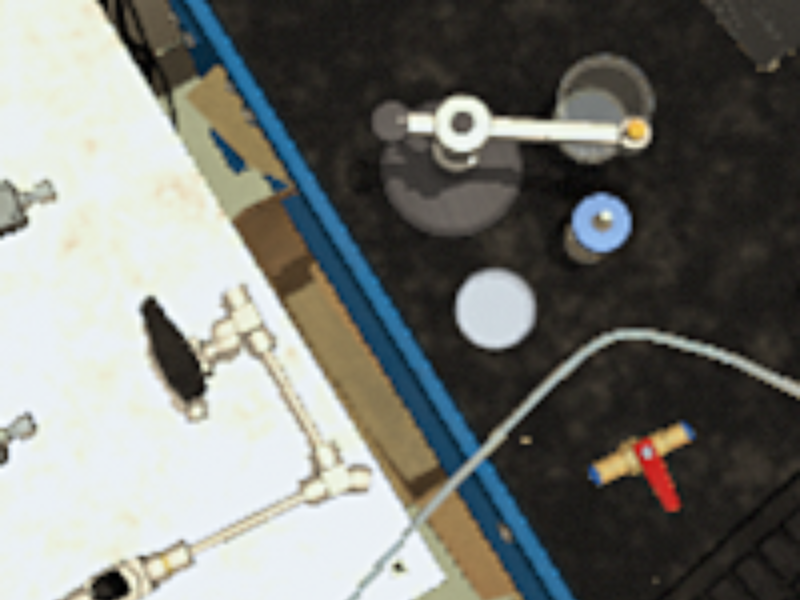

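View pics/b.png

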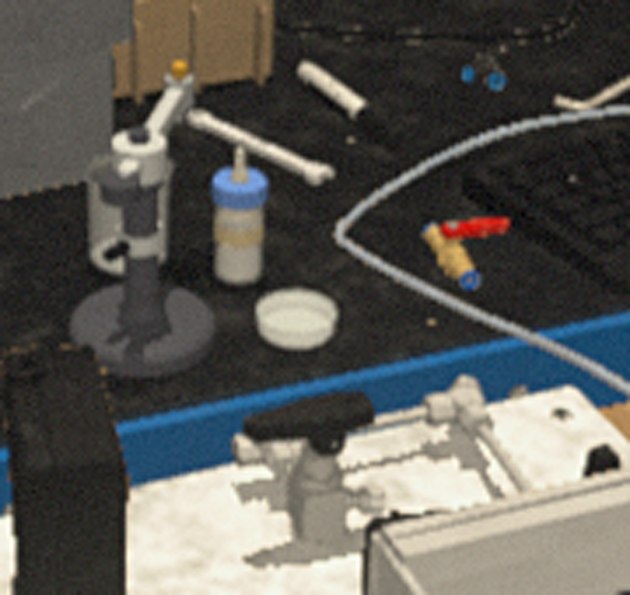

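```bash
cat > m.py <<'E'
from h import *
import pickle
D=pickle.load(open('d0.pkl','rb'));T,S=D['top'],D['side']
def t(u,v,z): return atz(T,220+u/4,140+v/4,z)
def tri(a,b):
    A=[];B=[]
    for C,(u,v) in((T,(220+a[0]/4,140+a[1]/4)),(S,(270+b[0]/3.5,140+b[1]/3.5))):
        fx,fy,cx,cy=C['f'];d=C['M']@np.array([(u-cx)/fx,(v-cy)/fy,1]);d/=np.linalg.norm(d);P=np.eye(3)-np.outer(d,d);A.append(P);B.append(P@C['o'])
    return np.linalg.lstsq(np.vstack(A),np.hstack(B),rcond=None)[0].round(4)
E
python3 - <<'E'
from m import *
for n,a in dict(hub=(463,122,.13),noz=(635,130,.131),foot=(451,168,.008),brim=(605,103,.066),bbot=(592,125,.003),vcap=(602,222,.065),vtip=(604,217,.084),dish=(496,309,.012),levlong=(148,300,.074),levshort=(190,400,.074),tee=(240,325,.04),tee2=(335,475,.04),levmid=(175,355,.074)).items(): print(n,t(*a).round(4))
print('tri hub',tri((463,122),(139,135)),'noz',tri((635,130),(180,68)),'dish',tri((496,309),(297,312)),'vcap',tri((602,222),(240,180)),'levlong',tri((148,300),(245,425)),'short',tri((190,395),(372,403)))
E
```

```text
hub [ 0.5895 -0.1684  0.13  ]
noz [ 0.5828 -0.2572  0.131 ]
foot [ 0.5896 -0.1685  0.008 ]
brim [ 0.613  -0.2527  0.066 ]
bbot [ 0.6146 -0.2542  0.003 ]
vcap [ 0.5456 -0.2479  0.065 ]
vtip [ 0.5453 -0.2462  0.084 ]
dish [ 0.5045 -0.1916  0.012 ]
levlong [0.5078 0.0024 0.074 ]
levshort [ 0.4531 -0.0199  0.074 ]
tee [ 0.4963 -0.0447  0.04  ]
tee2 [ 0.4113 -0.0962  0.04  ]
levmid [ 0.4775 -0.012   0.074 ]
tri hub [ 0.591  -0.1685  0.1271] noz [ 0.5839 -0.2576  0.1287] dish [ 0.5053 -0.1917  0.0105] vcap [ 0.5466 -0.2481  0.0635] levlong [0.5099 0.0031 0.0691] short [ 0.4558 -0.0197  0.0719]
```

Run:
```python
from m import *
def tp(a,b): return tri(((a[0]-220)*4,(a[1]-140)*4),((b[0]-270)*3.5,(b[1]-140)*3.5))
print('cab',tp((108,247),(375,290)),'box top',tp((413,140),(307,128)),'box foot',atz(T,412,157,0),atz(S,307,183,0))
print('box corner at z=.1:',atz(T,412,157,.1),atz(T,412,157,.15))
print('ctrl',atz(T,210,180,.2),atz(T,200,250,.2),atz(T,105,185,.2))
s=bot.get_state();M=q2R(s['tool_rot'])
for n,p in dict(a=(.40,.17,.36),b=(.53,-.225,.30)).items(): print(n,M.T@(np.array(p)-s['tool_pos'])*1000)
```

```text
cab [0.4442 0.2483 0.2173] box top [ 0.632  -0.3218  0.1724] box foot [ 0.64789294 -0.36310685  0.        ] [ 0.64538092 -0.4037906   0.        ]
box corner at z=.1: [ 0.62203616 -0.33659795  0.1       ] [ 0.60910777 -0.32334349  0.15      ]
ctrl [0.56129761 0.07311897 0.2       ] [0.43128374 0.08967419 0.2       ] [0.55679221 0.2683806  0.2       ]
a [-286.01396183 -297.40022003 -115.33701654]
b [-575.13896363 -596.18687378  -54.85339169]
```

```bash
python3 -m inch '[0,0,0,-60,0, 0,-20,-20,-110,0, 0,-62,-62,-115,0, 0,-105,-105,-115,0, 0,-148,-149,-115,0, 0,-190,-193,-115,0, 0,-232,-237,-115,0, 0,-274,-281,-115,0, 0,-316,-325,-115,0, 0,-358,-369,-115,0]' 40; python3 -m inch '[0,-43,-45,0,-0.18, 0,-86,-90,0,-0.36, 0,-129,-135,0,-0.54, 0,-172,-180,0,-0.73, 0,-205,-215,0,-0.73, 0,-217,-227,0,-0.73, 0,-217,-227,0,-0.73,0,-217,-227,0,-0.73]'
python3 - <<'E'
from h import *
snap('wrist','w1.png')
s=bot.get_state();M=q2R(s['tool_rot']);print(s['t'],s['tool_pos'],M.round(3),s['qpos'],s['contact_force'])
E
```

```text
t: 1.35
tool_pos: [0.4338, 0.0725, 0.3599]
tool_rot: [0.0, 0.223, 0.975, 0.0]
contact_force: [1.6, 0.8, -0.2]
grip_width: -0.0002
grip_force: 0.0
t: 2.35
tool_pos: [0.5301, -0.2232, 0.3603]
tool_rot: [-0.0, -0.14, 0.99, 0.0]
contact_force: [-0.6, 0.5, 0.6]
grip_width: -0.0005
grip_force: 0.0
2.4 [ 0.53007607 -0.22299726  0.36053537] [[-0.961 -0.277  0.   ]
 [-0.277  0.961  0.   ]
 [-0.     0.    -1.   ]] [-5.27767298e-01 -1.08276023e-01  1.58156130e+00  3.57616869e-04
  1.66826131e+00 -2.37919957e+00] [ 0.05912329 -0.55866289  0.59825348]
```

View pics/w1.png

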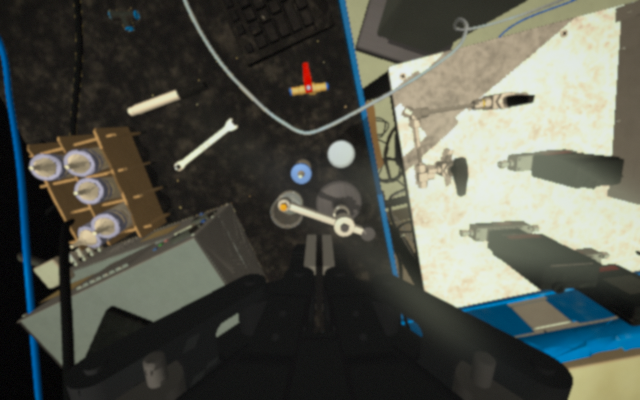

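The wrist view agrees with the top view: nozzle (283,206), hub (344,227), and open beaker beneath and beside the nozzle. I'll lower the shut fingers on the near side of the bar.

```bash
python3 -m inch '[0,0,0,60,0, 0,0,0,120,0, 0,0,0,180,0, 0,0,0,225,0, 0,0,0,248,0, 0,0,0,248,0, 0,-10,-4,248,0, 0,-20,-8,248,0, 0,-25,-11,248,0, 0,-29,-13,248,0]'; python3 -m inch '[0,-4,-2,0,0, 0,-8,-4,0,0, 0,-12,-6,0,0, 0,-15,-7,0,0, 0,-18,-8,0,0, 0,-20,-9,0,0, 0,-21,-9,0,0, 0,-21,-9,0,0]'
python3 - <<'E'
from h import *
import pickle
D=dict(top=snap('top'),side=snap('side'));pickle.dump(D,open('d1.pkl','wb'))
a=cv2.resize(D['top']['im'][140:220,300:400],(600,480),interpolation=2);b=cv2.resize(D['side']['im'][140:260,270:370],(200,240),interpolation=2)
c=np.zeros((480,800,3),np.uint8);c[:,:600]=a;c[:240,600:]=b
cv2.imwrite('pics/c1.png',c[:,:,::-1]);print(bot.get_state()['tool_pos'])
E
```

```text
t: 3.65
tool_pos: [0.5625, -0.2292, 0.1129]
tool_rot: [0.0, -0.139, 0.99, -0.0]
contact_force: [-0.1, -0.2, -1.5]
grip_width: -0.0002
grip_force: 0.0
t: 4.65
tool_pos: [0.5843, -0.2318, 0.1122]
tool_rot: [0.0, -0.139, 0.99, -0.0]
contact_force: [-0.7, -0.1, 0.1]
grip_width: 0.0003
grip_force: 0.4
[ 0.5843267  -0.23185842  0.11224131]
```

View pics/c1.png

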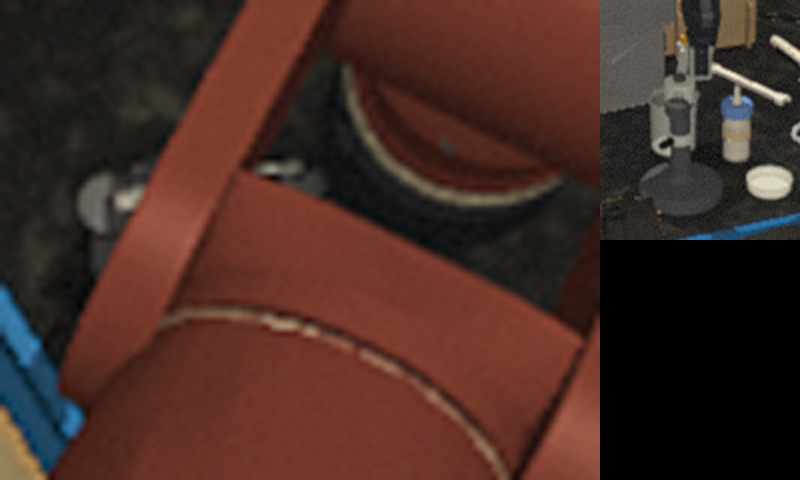

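The top view is blocked by the arm, and the side view shows the vessels standing with the bar being pushed. I'll finish the computed stroke, back off, and measure from the wrist camera.

```bash
python3 -m inch '[0,-2,0,0,0, 0,-4,0,0,0, 0,-5.5,-1,0,0, 0,-6,-1,0,0, 0,-6,-1,0,0, 0,-2,0,0,0, 0,15,0,0,0, 0,45,20,0,0, 0,45,20,-60,0, 0,45,20,-60,0]'
python3 - <<'E'
from h import *
import pickle
C=snap('wrist');pickle.dump(C,open('w2.pkl','wb'))
print(bot.get_state()['tool_pos'])
P=[(.59,-.1685,.13),(.6145,-.255,.131),(.614,-.2535,.066)]
pp=[proj(C,p) for p in P];print(pp)
u,v=map(int,np.mean(pp,0));u0=max(u-80,0);v0=max(v-60,0)
c=cv2.resize(C['im'][v0:v0+120,u0:u0+160],(800,600),interpolation=2);print(u0,v0)
cv2.imwrite('pics/c2.png',c[:,:,::-1])
E
```

```text
t: 6.0
tool_pos: [0.537, -0.2266, 0.1779]
tool_rot: [0.004, -0.139, 0.99, -0.003]
contact_force: [0.7, -0.0, 0.4]
grip_width: 0.0002
grip_force: 0.0
[ 0.53633108 -0.2261523   0.17579525]
[(np.float64(374.41414836868626), np.float64(309.72757010715947)), (np.float64(254.52550985150765), np.float64(309.8214729225389)), (np.float64(271.4817115511075), np.float64(265.0449687851183))]
220 234
```

View pics/c2.png

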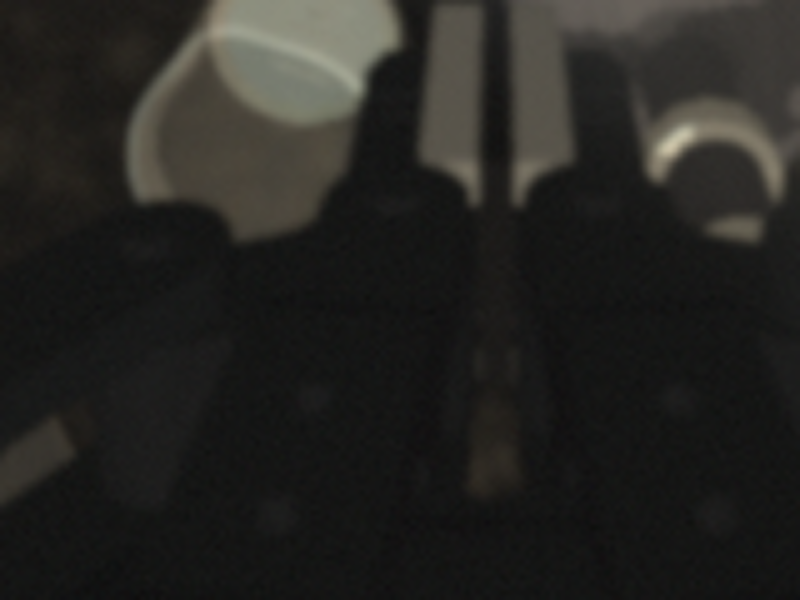

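The wrist is too close: the nozzle is hidden behind the fingers. I'll rise and move over the valve, which clears the top camera and shows the valve area too.

```bash
python3 -m inch '[0,0,0,-60,0, 0,0,0,-120,0, 0,0,0,-180,0, 0,-10,60,-185,0, 0,-20,120,-185,0, 0,-30,180,-185,0, 0,-42,235,-185,0, 0,-42,244,-185,0, 0,-42,244,-185,0]'
python3 - <<'E'
from h import *
import pickle
W=snap('wrist');T=snap('top');pickle.dump((W,T),open('w3.pkl','wb'))
print(bot.get_state()['tool_pos'])
print('lever axis in W',proj(W,(.476,-.011,.074)))
c=np.zeros((600,800,3),np.uint8)
c[:400,:]=cv2.resize(T['im'][150:210,300:420],(800,400),interpolation=2)
c[400:,:320]=W['im'][::2,::2]
cv2.imwrite('pics/c3.png',c[:,:,::-1])
E
```

```text
t: 7.18
tool_pos: [0.5084, 0.0211, 0.3568]
tool_rot: [-0.0, -0.14, 0.99, -0.0]
contact_force: [-0.6, -0.4, 0.1]
grip_width: -0.0002
grip_force: 0.0
[0.50873788 0.01997775 0.35686217]
lever axis in W (np.float64(303.90749843572064), np.float64(140.70206330205798))
```

View pics/c3.png

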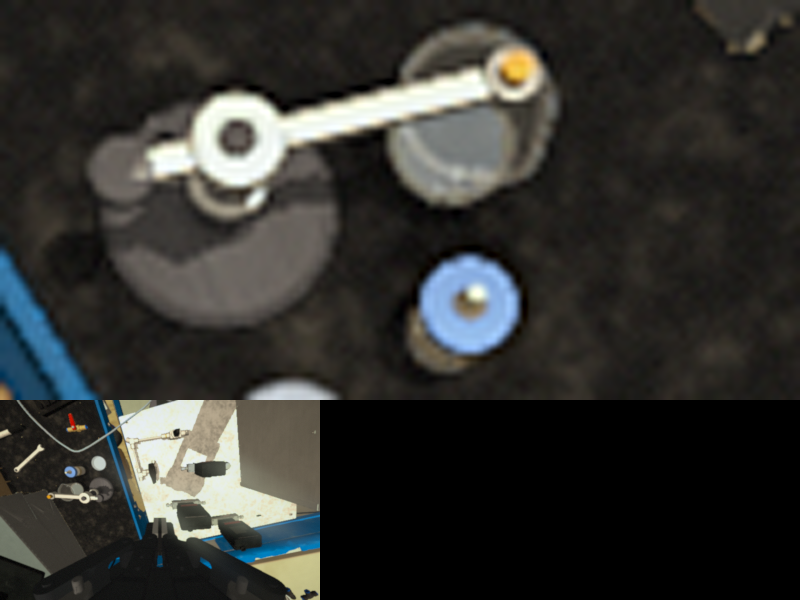

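Run:
```python
from h import *
import pickle
W,T=pickle.load(open('w3.pkl','rb'))
f=lambda u,v,z: atz(T,300+u/6.667,150+v/6.667,z)
h=f(239,138,.13);n=f(514,72,.131);b=f(479,103,.066)
for p in(h,n,b):
    d=p-h;print(p.round(4),np.hypot(*d[:2]).round(4),np.degrees(np.arctan2(d[1],d[0])).round(1))
c=cv2.resize(W['im'][40:240,200:440],(720,600),interpolation=2)
cv2.imwrite('pics/c4.png',c[:,:,::-1])
```

```text
[ 0.5891 -0.1686  0.13  ] 0.0 0.0
[ 0.6077 -0.2551  0.131 ] 0.0885 -77.8
[ 0.6136 -0.2541  0.066 ] 0.0889 -74.0
```

View pics/c4.png

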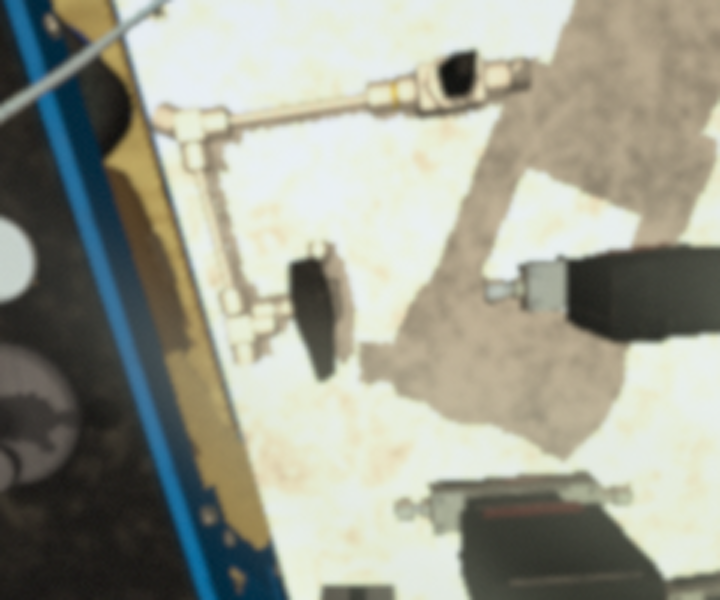

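The nozzle stands at −77.8° and the beaker at −74.0°, about 6 mm short, so I'll go back for a further 4 mm push.

```bash
python3 -m inch '[0,9,-60,0,0, 0,18,-120,0,0, 0,27,-180,0,0, 0,36,-240,0,0, 0,36,-244,60,0, 0,36,-244,120,0, 0,36,-244,180,0, 0,36,-244,225,0, 0,36,-244,245,0, 0,36,-244,245,0]'; python3 -m inch '[0,-20,-8,0,0, 0,-36,-15,0,0, 0,-41,-19,0,0, 0,-44,-21,0,0, 0,-46,-21,0,0, 0,-48,-21,0,0, 0,-49,-21,0,0, 0,-49,-21,0,0, 0,-46,-21,0,0, 0,-30,-15,0,0]'
python3 -m inch '[0,30,15,0,0, 0,30,15,-60,0, 0,30,15,-120,0, 0,30,15,-180,0, 0,20,75,-245,0, 0,10,135,-245,0, 0,0,195,-245,0, 0,-6,250,-245,0, 0,-6,259,-245,0, 0,-6,259,-245,0]'
python3 - <<'E'
from h import *
import pickle
T=snap('top');pickle.dump(T,open('t4.pkl','wb'));print(bot.get_state()['tool_pos'])
T0=pickle.load(open('w3.pkl','rb'))[1]
# orange screw + blue cap centroids before/after
for X in(T0,T):
    im=X['im'][150:240,300:420];hsv=cv2.cvtColor(im,cv2.COLOR_RGB2HSV)
    for lo,hi in(((8,150,130),(25,255,255)),((100,60,130),(125,255,255))):
        m=cv2.inRange(hsv,lo,hi);n,l,s,c=cv2.connectedComponentsWithStats(m);k=[i for i in range(1,n) if c[i][0]>50];k=max(k,key=lambda i:s[i][4]);print(s[k][4],c[k]+[300,150])
d=cv2.absdiff(T['im'],T0['im']).max(2)[150:240,300:420]>60
n,l,s,c=cv2.connectedComponentsWithStats(d.astype(np.uint8));print([(s[i].tolist()) for i in range(1,n) if s[i][4]>3])
E
```

```text
t: 8.52
tool_pos: [0.5404, -0.224, 0.1112]
tool_rot: [-0.001, -0.138, 0.99, 0.001]
contact_force: [0.2, 0.2, 0.6]
grip_width: 0.0002
grip_force: 0.0
t: 9.78
tool_pos: [0.5745, -0.2292, 0.1122]
tool_rot: [0.0, -0.139, 0.99, 0.0]
contact_force: [0.5, -0.5, 0.3]
grip_width: -0.0
grip_force: 0.0
t: 11.02
tool_pos: [0.5085, 0.0218, 0.3572]
tool_rot: [0.0, -0.14, 0.99, -0.0]
contact_force: [0.2, -0.2, -0.6]
grip_width: 0.0001
grip_force: 0.0
[0.50871564 0.02078002 0.35709106]
11 [376.81818182 159.81818182]
147 [369.93197279 195.31292517]
12 [376.25       157.66666667]
148 [369.89864865 195.27702703]
[[44, 4, 37, 18, 168], [42, 16, 3, 2, 4], [22, 21, 4, 2, 7], [20, 24, 3, 2, 4], [24, 26, 4, 1, 4]]
```

Run:
```python
from h import *
import pickle
W,T=pickle.load(open('w3.pkl','rb'))
print('cam',W['o'])
g=lambda u,v,z: atz(W,200+u/3,40+v/3,z).round(4)
for n,a in dict(long=(325,380,.07),short=(308,258,.07),wide1=(291,290,.07),wide2=(332,290,.07),tee=(240,335,.04),nut=(285,306,.04),outlet=(318,245,.04),teeline=(205,180,.04),c2tip=(485,290,.04),c2blk=(568,300,.05),c2blkz=(568,300,.2),c1l=(395,510,.04),c1m=(430,500,.04),c1r=(630,493,.04),c1blk=(462,520,.05),c1blkz=(462,520,.2)).items(): print(n,g(*a))
```

```text
cam [0.43986983 0.00145171 0.48502441]
long [0.5116 0.0053 0.07  ]
short [ 0.4567 -0.0183  0.07  ]
wide1 [ 0.4735 -0.0224  0.07  ]
wide2 [ 0.468  -0.0031  0.07  ]
tee [ 0.5061 -0.0442  0.04  ]
nut [ 0.4848 -0.025   0.04  ]
outlet [ 0.4502 -0.0165  0.04  ]
teeline [ 0.4354 -0.0797  0.04  ]
c2tip [0.448  0.0735 0.04  ]
c2blk [0.4408 0.1145 0.05  ]
c2blkz [0.4405 0.0755 0.2   ]
c1l [0.5772 0.0632 0.04  ]
c1m [0.5661 0.0804 0.04  ]
c1r [0.5312 0.187  0.04  ]
c1blk [0.5695 0.0992 0.05  ]
c1blkz [0.5248 0.0655 0.2   ]
```

Run:
```python
from m import *
print('tee2',tri((335,475),(460,400)))
s=bot.get_state();M=q2R(s['tool_rot'])[:2,:2];p0=s['tool_pos'][:2]
tx,ty=M[:,0],M[:,1];A=np.array([.477,-.010])
k=lambda v:np.clip(v/.3,-1,1)
for ph in(23,35,50,65,80,95,105,112,117,122):
    a=np.radians(ph);u=np.array([np.cos(a),np.sin(a)]);n=np.array([-u[1],u[0]])
    c=9e-3*k(n@tx)*tx+14.5e-3*k(n@ty)*ty
    p=A+.025*u-.008*n-c
    print(ph,p.round(4),(M.T@(p-p0)*1000).round(1))
print('start',M.T@(np.array([.516,-.034])-p0)*1000, 'dz',(s['tool_pos'][2]-.014-.062)*1000)
```

```text
tee2 [ 0.4124 -0.096   0.0258]
23 [ 0.5106 -0.0205] [  9.5 -40.2]
35 [ 0.5147 -0.0137] [  3.7 -34.8]
50 [ 0.5118 -0.0074] [  4.8 -28. ]
65 [ 0.5075 -0.0022] [  7.5 -21.7]
80 [0.5019 0.0018] [ 11.8 -16.4]
95 [0.494  0.0092] [17.3 -7.1]
105 [0.4871 0.0179] [21.5  3.2]
112 [0.4823 0.0235] [24.6  9.9]
117 [0.4789 0.0272] [26.9 14.4]
122 [0.4755 0.0307] [29.2 18.7]
start [  8.11349913 -54.6633543 ] dz 281.0910604215792
```

```bash
python3 -m inch '[0,8,-55,0,0, 0,8,-55,60,0, 0,8,-55,120,0, 0,8,-55,180,0, 0,8,-55,235,0, 0,8,-55,270,0, 0,8,-55,281,0, 0,8,-55,281,0]'; python3 -m inch '[0,-2,8,0,0, 0,-3,15,0,0, 0,-4,20,0,0, 0,-3,27,0,0, 0,0,33,0,0, 0,4,39,0,0, 0,7,44,0,0, 0,9,48,0,0, 0,11,53,0,0, 0,13,58,0,0]'; python3 -m inch '[0,1,3,0,0, 0,3,6,0,0, 0,4,8,0,0, 0,4,8,0,0]'
```

```text
t: 12.08
tool_pos: [0.5163, -0.035, 0.0763]
tool_rot: [-0.0, -0.138, 0.99, 0.0]
contact_force: [0.3, -0.8, 0.2]
grip_width: 0.0002
grip_force: 0.0
t: 13.32
tool_pos: [0.4874, 0.0187, 0.0761]
tool_rot: [0.0, -0.139, 0.99, 0.0]
contact_force: [4.7, 0.0, 0.3]
grip_width: 0.0001
grip_force: 1.7
t: 13.82
tool_pos: [0.4827, 0.025, 0.077]
tool_rot: [0.002, -0.139, 0.99, -0.0]
contact_force: [6.3, 0.1, 0.2]
grip_width: -0.0
grip_force: 2.7
```

```bash
python3 -m inch '[0,1,0,0,0, 0,1,0,0,0, 0,1,0,0,0]'; python3 -m inch '[0,1.5,0,0,0, 0,1.5,0,0,0, 0,1.5,0,0,0]'
```

```text
t: 14.2
tool_pos: [0.4825, 0.0249, 0.0772]
tool_rot: [0.003, -0.139, 0.99, 0.0]
contact_force: [9.4, 1.1, -0.9]
grip_width: -0.0
grip_force: 4.0
t: 14.58
tool_pos: [0.4822, 0.0248, 0.0774]
tool_rot: [0.004, -0.139, 0.99, 0.0]
contact_force: [13.3, 2.5, -4.4]
grip_width: 0.0003
grip_force: 5.9
```

The tool has stopped moving while the force climbs to 13 N, so the lever is at its stop. I'll back off, rise, and check.

```bash
python3 -m inch '[0,-3,-1,0,0, 0,-8,-6,0,0, 0,-10,-10,0,0, 0,-10,-10,-60,0, 0,-10,-10,-120,0, 0,-10,-10,-180,0, 0,-10,-10,-240,0, 0,-10,-10,-281,0, 0,-10,-10,-281,0, 0,-10,-10,-281,0]'
python3 - <<'E'
from h import *
import pickle
W=snap('wrist');T=snap('top');pickle.dump((W,T),open('w5.pkl','wb'))
u,v=map(int,proj(W,(.477,-.01,.07)));u0,v0=u-60,max(0,v-50);print(u0,v0,bot.get_state()['tool_pos'],bot.get_state()['contact_force'])
c=np.zeros((600,800,3),np.uint8)
c[:,:400]=cv2.resize(W['im'][v0:v0+120,u0:u0+80+0],(400,600),interpolation=2)
c[:400,400:]=cv2.resize(T['im'][150:240,310:400],(400,400),interpolation=2)
cv2.imwrite('pics/c5.png',c[:,:,::-1])
E
```

```text
t: 15.82
tool_pos: [0.491, 0.0171, 0.3557]
tool_rot: [-0.001, -0.139, 0.99, 0.0]
contact_force: [-0.4, 0.1, -1.1]
grip_width: -0.0001
grip_force: 0.0
243 104 [0.49073888 0.01721836 0.35461173] [ 0.07118332 -0.50063225 -0.27846345]
```

View pics/c5.png

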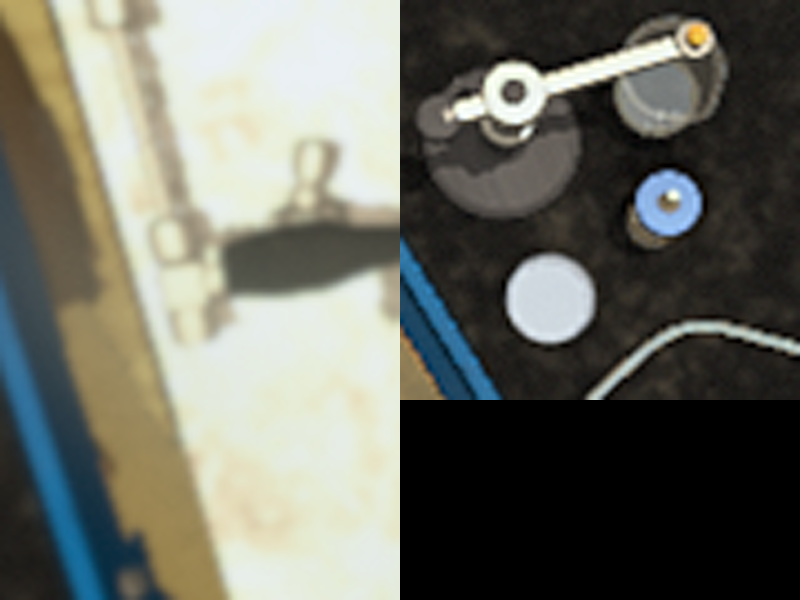

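```bash
python3 -c "
from workcell import ticket;print(ticket.close_job())"
```

```text
the job is handed in; nothing more can be done
None
```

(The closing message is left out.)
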